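# Gauge a heatsink from the parts drawer in the bench caliper

### The job

Pull the red-handled drawer out to its stop and leave it open, take out the finned heatsink and set it down upright on the bench, letting go, so that you can take it again by its two ends. Lay it flat in the bench caliper, opening the jaw first if need be, with its long side along the jaws and about centred on them, then slide the jaw shut by its yellow lug, gently, until both jaws press on the heatsink, and let go, leaving the jaws closed on it. Do not disturb the bottle, the jar, the screwdriver or the circuit board.

Things in the scene. Friction and masses are not known exactly. Their poses are not given: they have to be found in the camera images.
- cabinet: Low grey parts cabinet fixed to the bench, left or right, 190 wide (its y), 205 deep (x), 70 high. Origin: on the bench, 20 mm in front of the middle of its front; its x points into the cabinet, front face at x = +20 mm. The column at its -y side (middle at y = -47) holds the working drawer, blue with a red bar handle; the +y column is a dummy front with a dark handle.
- drawer (a joint): Travel of the working drawer along the cabinet's -x: 0 shut, 0.15 m out at its stop; starts 0 to 10 mm open. Friction about 1.5 N; stays where left. Inside 78 wide (cabinet y), 169 long (x); floor 14 and side walls 52 mm above the bench; front panel 8 thick, its top at 58 mm.
- drawer_handle (a point): Middle of the red bar handle: level, along the drawer front, about 60 long and 10 thick, 35 mm in front of the drawer's face, 48 mm above the bench. Moves with the drawer. Can be pinched from above, fingers closing along the cabinet's x, opened no more than 30 mm first so that one finger fits between bar and face.
- heatsink: Aluminium heatsink block with upright fins running along its length: 64 long (its x) by 44 wide (its y) by 42 high (z), 0.14 to 0.28 kg. Origin: centre of its underside. It starts in the working drawer, long side across the drawer, with no room for fingers at its ends there; it can be taken across its 44 mm width (fingers along the cabinet's x).
- gauge: Bench caliper fixed on the bench on the side away from the cabinet: base plate 85 (its x) by 215 (y) by 12 high, from y = -102 to +112. Origin: on the bench. Fixed jaw at -y, face at y = -50; the sliding jaw closes towards -y. Jaw faces span x = -24 to +24, tops 54 mm above the bench. They close on the heatsink's 44 mm width, its length along x; fingers fit only at its ends, 8 mm past the jaws.
- fixed_face (a point): Middle of the measuring face of the fixed steel jaw, 33 mm above the bench. The jaw is 15 mm thick.
- jaw (a joint): Closing travel of the sliding jaw: gap between the jaw faces = 72 mm minus this. 0 is its open stop. It starts between 0 and 45 mm (gap 72 to 27 mm), so it may have to be opened first, by its lug. Closed on the 44 mm heatsink it reads 28 mm. Friction about 2 N; it stays where it is left.
- jaw_face (a point): The sliding steel jaw, 12 mm thick; behind it runs its grey carriage, 26 mm high. The point is the middle of its measuring face, 33 mm above the bench.
- bed (a point): Centre of the bed on the plate top, 12 mm above the bench, 22 mm from the fixed jaw's face: where the heatsink's underside centre lies when it touches the fixed jaw and is centred.
- lug_top (a point): Top centre of the yellow lug, 62 mm behind the sliding jaw's face (gauge +y), 68 mm above the bench. Lug 20 wide (gauge x), 12 thick (y), 42 above the carriage. Sprung: pushed in the closing direction (-y) it yields up to 12 mm at 1 N per mm and springs back when let go; rigid in the opening direction. 8 mm of lug travel after the jaws meet the part presses it with about 6 N.
- solvent_bottle: White dropper bottle, 44 mm diameter, 130 high, standing on the far (+x) side of the gauge. Origin: centre of its underside. Must not be disturbed.
- screwdriver: Red electric screwdriver lying on the near (-x) side of the gauge, 157 long (its x, bit at +x), 36 thick. Origin: underside, middle of its length. Must not be disturbed.
- flux_jar: Amber jar with green cap, 40 mm diameter, 75 high, standing in front of the cabinet's dummy column. Origin: centre of its underside. Must not be disturbed.
- circuit_board: Green circuit board, 130 (its x) by 85 by 4 mm with parts up to 16 mm high, lying on the bench beyond the middle. Origin: centre of its underside. Must not be disturbed.
There are look-alikes about, which are no part of the job. Leave any orange look-alike of the gauge alone.

How it is judged:
By the outcome, as a careful person would: the job done as asked, in the order asked, and still so for the second after the job is handed in, with the robot touching nothing.
It also fails if it takes over 72 s, if anything falls off the work surface, if the arm or the gripper's body presses on something with over 40 N, if the wrist force passes 120 N, or if a joint passes its speed limit or range.

### The arm

A 6-joint arm with a two-finger parallel gripper is mounted at the origin on the work surface. World frame = base frame: x ahead of the robot, y to its left, z up, the work surface at z = 0. Lengths are in m, angles in rad, forces in N, time in s.
With the tool pointing down it reaches from about 0.3 to 0.85 m from the base axis. Payload 4.2 kg.
Tool frame: the origin (TCP) lies midway between the tips of the shut fingers; the grasp point (between the pads) lies 19 mm behind it; y points along the fingers, x is the direction in which the jaws open and shut, and the axes are right-handed (so a half turn about y gives the same grasp; the last joint's range is limited). The gripper opens to 91 mm and grips with 3 to 60 N. Pads are 32 mm wide; open, the fingers measure 118 mm over their backs; the gripper's body (76 mm by 178 mm) begins 60 mm behind the grasp point.
Start: joints at [1.083, 0.32, 1.565, -0, 1.257, -0.02], TCP at [0.259, 0.513, 0.214] pointing down, gripper open.
Joint ranges: [-3.11, 3.11], [-0.84, 2.01], [0.21, 2.61], [-1.34, 4.49], [0.05, 2.63], [-2.56, 2.56]. Speed limits (rad/s): [2.57, 2.57, 3.14, 3.14, 3.14, 3.14].

### API

Orientations are given as [roll, pitch, yaw] about the fixed x, y, z axes, in that order (R = Rz(yaw) Ry(pitch) Rx(roll)).
In Python, from workcell import arm gives the robot as it stands.
- The arm moves only by the tool carry_out, never from a script. Its argument "commands" is a list of rows, each an object of numbers: "dx", "dy", "dz": the shift along the tool's x, y, z in units of 50 mm (1.0 is 50 mm); "wx", "wy", "wz": the turn, a rotation vector about the tool's x, y, z in units of 6 degrees (1.0 is 6 degrees). A call has 1 to 20 rows; each row is the pose to reach, as a shift and turn from the pose commanded when the call began, along the tool's axes at that moment; what a row does not reach only later rows make up. A row lasts 1/10 s, in which the tool goes at most 50 mm and 8.59 degrees, less where a joint would pass 70% of its speed; a pose out of reach is approached as far as the arm can. A call with a gripper value outside its range is refused whole. "hand" is the finger opening in mm, from 0 to 91.2, set as the call begins (left out, the last holds). The fingers move at their own pace and stop on an object; the grip force is fixed at half the most. Time passes only in rows, so rows that repeat a pose let the fingers close. It gives the time, the measured TCP pose, the force and the opening at its end, in the units of the state.
- arm.read_state(): the state, without advancing time (a new reading comes with each control period).
- arm.snapshot(name): name is "scene" or "side" or "wrist"; returns (picture, depth): 400x640x3 uint8, blue, green, red; 400x640 float32, m along the optical axis (not along the pixel's ray), 0 where there is no reading.
- arm.camera_params(name): a dict with "fovy" (degrees; the focal length in pixels is half the picture's height over the tangent of half this angle, whatever the lens; pixels are square), "cx", "cy" (the principal point, pixels), "dist" ([k1, k2, p1, p2, k3] as OpenCV has them; the pictures are not rectified), "R" (3x3) and "t" (3): a world point X has camera coordinates R X + t. Camera axes: x right, y down, z forward; pixel columns grow to the right and rows downward; lengths in m; the calibration is good to about 2 mm. A picture is of the moment at which its call begins: read the wrist's pose just before it. camera_params takes no time and is no camera call; for the wrist camera it gives the pose at the moment of the call.
- arm.finish_job(): hands the job in, once; it reports no verdict.
The state is a dict: "time": time; "joint_pos": joint angles; "qd": joint speeds; "effort": joint torques, N m; "tool_pos": TCP position; "orientation": TCP orientation; "contact_force": force on the tool from outside, world axes, zero at the start; "moment": the same for the moment, N m; "finger_gap": finger opening in m.
Only numpy, scipy, OpenCV 4.12 (cv2) and the standard library are available. Lean on these libraries where they do the work, as an engineer would, in place of code of your own. Each camera call takes 0.05 s, during which the arm holds its last target. There are 200 camera calls.

## Working session

There is one attempt and no reset: what is moved stays moved. The work goes in short steps, Python scripts to look and compute and a tool call to move; the robot and the scene stay as the last step left them, time stands still between calls to the robot, and variables do not carry over. Pictures are saved under pics/ and viewed, on a budget of 10 in all, crops included, one or two more only if the job needs it, and the job is handed in when it is done.

Besides the shell and the picture viewer there is one more tool, called after ">>>" by a JSON object that holds its "method" and its "body". carry_out: Moves the arm, as the interface text tells. Its arguments: {"type":"object","properties":{"commands":{"type":"array"},"hand":{"type":"number"}},"required":["commands"]}

```bash
ls; mkdir -p pics; cat > h.py <<'E'
import numpy as np, cv2
from workcell import arm
def K(name):
    p=arm.camera_params(name); f=200/np.tan(np.radians(p['fovy'])/2)
    return np.array([[f,0,p['cx']],[0,f,p['cy']],[0,0,1.]]),np.array(p['dist'],float),np.array(p['R']),np.array(p['t'])
def cloud(name):
    k=K(name); im,d=arm.snapshot(name)
    v,u=np.mgrid[0:400,0:640]
    n=cv2.undistortPoints(np.stack([u,v],-1).reshape(-1,1,2).astype(np.float64),k[0],k[1]).reshape(400,640,2)
    P=np.dstack([n*d[...,None],d])
    W=(P-k[3])@k[2]; W[d==0]=np.nan
    return im,W
E
python3 - <<'E'
from h import *
s=arm.read_state(); print({k:np.round(v,3).tolist() for k,v in s.items()})
for n in("scene","side"):
    im,W=cloud(n); cv2.imwrite(f'pics/{n}0.png',im); np.save(f'{n}0.npy',W)
E
```

```text
pics
{'time': 0.0, 'joint_pos': [1.083, 0.32, 1.566, -0.0, 1.257, -0.02], 'qd': [0.001, 0.0, -0.001, 0.0, -0.001, -0.001], 'effort': [-0.002, -41.246, -23.198, 0.072, 0.046, -0.0], 'tool_pos': [0.259, 0.513, 0.213], 'orientation': [-1.571, 0.002, 1.103], 'contact_force': [-0.383, 1.226, 0.336], 'moment': [0.029, -0.048, 0.027], 'finger_gap': 0.091}
```

View pics/scene0.png

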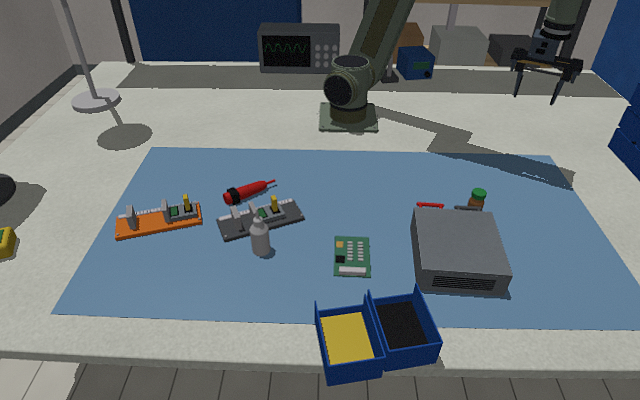

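View pics/side0.png

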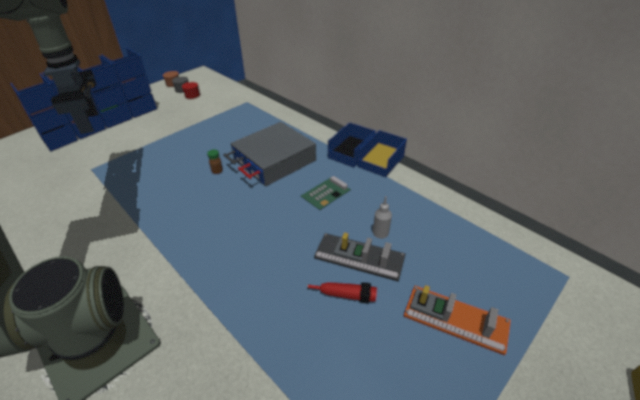

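The scene view faces the robot. The cabinet is at (460,245) with the red handle at (430,205). The grey gauge is at (260,218) with its lug at (274,202), and the orange decoy is at (160,220). The side view shows the lug at (345,240) and the handle at (250,175).

```bash
python3 - <<'E'
from h import *
V={n:(cv2.imread(f'pics/{n}0.png'),np.load(f'{n}0.npy')) for n in("scene","side")}
def rect(P,nm):
    P=P[~np.isnan(P).any(1)]; r=cv2.minAreaRect(P[:,:2].astype(np.float32)); print(nm,len(P),'med',np.nanmedian(P,0).round(4),'rect',np.round(r[0],4),np.round(r[1],4),round(r[2],2))
for n,(im,W) in V.items():
    print(n); h=cv2.cvtColor(im,cv2.COLOR_BGR2HSV); z=W[...,2]; H,S,Vv=h[...,0],h[...,1],h[...,2]
    def box(u0,u1,v0,v1):
        m=np.zeros(z.shape,bool); m[v0:v1,u0:u1]=1; return m
    b=dict(scene=dict(cab=box(405,515,200,300),g=box(212,308,188,245),hd=box(413,447,196,212),jar=box(462,492,183,215),bot=box(245,275,212,260),sd=box(218,280,175,208),pcb=box(328,376,232,280)),
      side=dict(cab=box(225,325,115,185),g=box(312,408,228,280),hd=box(220,265,145,190),jar=box(203,226,146,178),bot=box(370,396,196,240),sd=box(300,385,278,306),pcb=box(298,352,172,212)))[n]
    mesh=W[box(300,350,230,270)] 
    rect(W[b['cab']&(abs(z-.07)<.006)],'cabtop')
    rect(W[b['hd']&((H<8)|(H>172))&(S>140)&(Vv>70)&(z>.02)],'handle')
    rect(W[b['g']&(abs(z-.012)<.005)&(S<80)],'plate')
    rect(W[b['g']&(H>20)&(H<35)&(S>130)],'lug'); rect(W[b['g']&(H>20)&(H<35)&(S>130)&(z>.06)],'lugtop')
    rect(W[b['g']&(abs(z-.052)<.006)&(S<90)],'jawtops')
    rect(W[b['jar']&(z>.068)],'jar'); rect(W[b['bot']&(z>.06)],'bot')
    rect(W[b['sd']&(z>.012)],'sd'); rect(W[b['pcb']&(z>.002)&(H>40)&(H<90)],'pcb')
E
```

```text
scene
cabtop 5486 med [0.7067 0.2339 0.07  ] rect [0.7294 0.2256] [0.2058 0.2886] 85.7
handle 89 med [0.55   0.1967 0.0507] rect [0.5523 0.197 ] [0.0669 0.0205] 85.27
plate 1154 med [ 0.5835 -0.2674  0.0111] rect [ 0.5654 -0.2421] [0.2215 0.2133] 24.19
lug 87 med [ 0.563  -0.2012  0.0499] rect [ 0.5139 -0.2081] [0.1101 0.0153] 7.14
lugtop 31 med [ 0.5612 -0.2025  0.0654] rect [ 0.5558 -0.2033] [0.0208 0.0111] 19.97
jawtops 223 med [ 0.6027 -0.2572  0.0515] rect [ 0.6267 -0.2568] [0.1448 0.1029] 2.97
jar 253 med [0.591  0.314  0.0713] rect [0.5575 0.3024] [0.0732 0.1106] 84.75
bot 309 med [ 0.6852 -0.2228  0.0786] rect [ 0.6842 -0.2239] [0.0281 0.0423] 8.53
sd 667 med [ 0.4924 -0.2794  0.0279] rect [ 0.5032 -0.2728] [0.1576 0.1484] 12.48
pcb 929 med [ 6.914e-01 -1.000e-04  4.400e-03] rect [ 0.6896 -0.005 ] [0.0841 0.1308] 87.92
side
cabtop 2100 med [0.6789 0.2261 0.0681] rect [0.688 0.234] [0.1949 0.2088] 86.44
handle 73 med [0.5479 0.1947 0.051 ] rect [0.5569 0.1923] [0.0629 0.0366] 84.62
plate 1646 med [ 0.5652 -0.2637  0.0115] rect [ 0.5957 -0.2276] [0.1457 0.2142] 25.23
lug 62 med [ 0.546  -0.2089  0.0497] rect [ 0.5488 -0.2072] [0.0142 0.0099] 24.12
lugtop 21 med [ 0.5474 -0.2066  0.0662] rect [ 0.5491 -0.206 ] [0.0125 0.0074] 43.24
jawtops 191 med [ 0.5842 -0.2841  0.0528] rect [ 0.5764 -0.2562] [0.0486 0.1028] 25.23
jar 62 med [0.5175 0.3196 0.0724] rect [0.5192 0.3215] [0.0337 0.0309] 55.97
bot 267 med [ 0.6653 -0.2306  0.0786] rect [ 0.6677 -0.2287] [0.0302 0.0423] 25.4
sd 877 med [ 0.463  -0.3014  0.0287] rect [ 0.4552 -0.2827] [0.0381 0.1555] 37.91
pcb 604 med [ 0.6814 -0.0089  0.004 ] rect [ 0.6849 -0.0084] [0.0833 0.1268] 88.33
```

```bash
cat >> h.py <<'E'
from scipy.spatial.transform import Rotation as Ro
def goal(x,y,z,yaw,roll=-90):
    "row (units of the interface) from the present pose to TCP xyz, yaw deg"
    s=arm.read_state(); R=Ro.from_euler('xyz',s['orientation']).as_matrix()
    d=R.T@(np.array([x,y,z])-s['tool_pos'])/.05
    w=np.degrees(Ro.from_matrix(R.T@Ro.from_euler('xyz',[roll,0,yaw],degrees=True).as_matrix()).as_rotvec())/6
    print('d',d.round(3),'w',w.round(3),'rows>=',max(np.linalg.norm(d),np.linalg.norm(w)*6/8.59).round(1))
E
python3 - <<'E'
from h import *
goal(.47,.195,.25,-3.6)
im,W=V=cv2.imread('pics/side0.png'),np.load('side0.npy')
for z0 in np.arange(.02,.14,.015):
    P=W[196:242,366:398].reshape(-1,3); P=P[(abs(P[:,2]-z0)<.0075)]
    if len(P)>3: print(z0.round(3),len(P),P[:,:2].min(0).round(3),P[:,:2].max(0).round(3))
E
```

```text
d [-3.773 -0.73  -6.631] w [ 9.0000e-03  1.1133e+01 -1.4000e-02] rows>= 7.8
0.02 65 [ 0.651 -0.248] [ 0.682 -0.209]
0.035 73 [ 0.651 -0.248] [ 0.684 -0.211]
0.05 91 [ 0.584 -0.254] [ 0.685 -0.207]
0.065 91 [ 0.651 -0.247] [ 0.682 -0.205]
0.08 101 [ 0.656 -0.245] [ 0.689 -0.21 ]
0.095 56 [ 0.662 -0.236] [ 0.682 -0.215]
0.11 21 [ 0.667 -0.233] [ 0.679 -0.221]
0.125 9 [ 0.672 -0.228] [ 0.675 -0.224]
```

>>> {"method": "carry_out", "body": {"commands": [{"dx":-3.8,"dy":-0.7,"dz":-6.6,"wy":11.1},{"dx":-3.8,"dy":-0.7,"dz":-6.6,"wy":11.1},{"dx":-3.8,"dy":-0.7,"dz":-6.6,"wy":11.1},{"dx":-3.8,"dy":-0.7,"dz":-6.6,"wy":11.1},{"dx":-3.8,"dy":-0.7,"dz":-6.6,"wy":11.1},{"dx":-3.8,"dy":-0.7,"dz":-6.6,"wy":11.1},{"dx":-3.8,"dy":-0.7,"dz":-6.6,"wy":11.1},{"dx":-3.8,"dy":-0.7,"dz":-6.6,"wy":11.1},{"dx":-3.8,"dy":-0.7,"dz":-6.6,"wy":11.1},{"dx":-3.8,"dy":-0.7,"dz":-6.6,"wy":11.1},{"dx":-3.8,"dy":-0.7,"dz":-6.6,"wy":11.1},{"dx":-3.8,"dy":-0.7,"dz":-6.6,"wy":11.1}], "hand": 28}}

```text
$.commands[0]: bad value
```

```bash
python3 - <<'E'
from h import *
im,W=cloud('wrist'); cv2.imwrite('pics/w1.png',im); np.save('w1.npy',W)
h=cv2.cvtColor(im,cv2.COLOR_BGR2HSV);H,S,V=h[...,0],h[...,1],h[...,2]
m=((H<8)|(H>172))&(S>140)&(V>60)&(W[...,2]>.045)&(W[...,2]<.06)
P=W[m]; print(len(P),cv2.minAreaRect(P[:,:2].astype(np.float32)),np.median(P,0))
print(arm.camera_params('wrist')['t'], -np.array(arm.camera_params('wrist')['R']).T@arm.camera_params('wrist')['t'])
s=arm.read_state();print(s['time'],s['tool_pos'],s['orientation'],s['finger_gap'])
E
```

```text
0 ((0.0, 0.0), (0.0, 0.0), 0.0) [nan nan nan]
[-0.57385929 -0.02813865  0.3899472 ] [0.20017818 0.5421975  0.38485796]
0.15 [0.25909301 0.51289584 0.21330805] [-1.57076756e+00  1.34857319e-03  1.10301298e+00] 0.09124598479984848
  return _methods._mean(a, axis=axis, dtype=dtype,
  ret = um.true_divide(
```

View pics/w1.png

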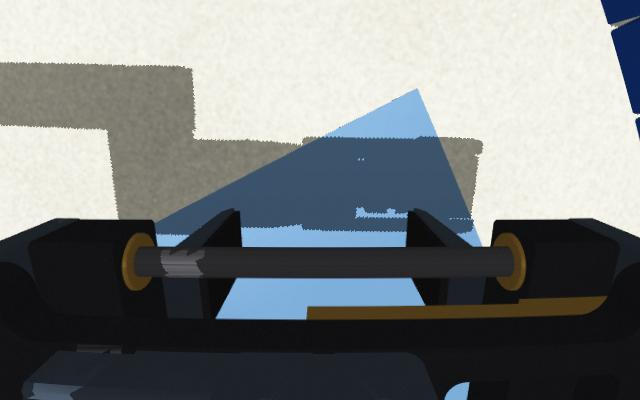

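The move was refused, so this wrist view is from the start pose. It shows only the mat, with the fingers at rows 210–300. I'll retry with all six keys in each row.

>>> {"method": "carry_out", "body": {"commands": [{"dx":-3.8,"dy":-0.7,"dz":-6.6,"wx":0,"wy":11.1,"wz":0}], "hand": 28}}

```text
time: 0.25
tool_pos: [0.2848, 0.4743, 0.2172]
orientation: [-1.569, 0.0, 0.955]
contact_force: [1.4, -1.1, -0.4]
finger_gap: 0.0855
```

```bash
python3 -c "
from h import *
goal(.47,.195,.25,-3.6)"
```

```text
d [-2.419 -0.667 -6.249] w [-0.015  9.716 -0.012] rows>= 6.8
```

>>> {"method": "carry_out", "body": {"commands": [{"dx":-2.4,"dy":-0.7,"dz":-6.2,"wx":0,"wy":9.7,"wz":0},{"dx":-2.4,"dy":-0.7,"dz":-6.2,"wx":0,"wy":9.7,"wz":0},{"dx":-2.4,"dy":-0.7,"dz":-6.2,"wx":0,"wy":9.7,"wz":0},{"dx":-2.4,"dy":-0.7,"dz":-6.2,"wx":0,"wy":9.7,"wz":0},{"dx":-2.4,"dy":-0.7,"dz":-6.2,"wx":0,"wy":9.7,"wz":0},{"dx":-2.4,"dy":-0.7,"dz":-6.2,"wx":0,"wy":9.7,"wz":0},{"dx":-2.4,"dy":-0.7,"dz":-6.2,"wx":0,"wy":9.7,"wz":0},{"dx":-2.4,"dy":-0.7,"dz":-6.2,"wx":0,"wy":9.7,"wz":0},{"dx":-2.4,"dy":-0.7,"dz":-6.2,"wx":0,"wy":9.7,"wz":0},{"dx":-2.4,"dy":-0.7,"dz":-6.2,"wx":0,"wy":9.7,"wz":0}], "hand": 28}}

```text
time: 1.25
tool_pos: [0.469, 0.195, 0.2532]
orientation: [-1.571, 0.001, -0.061]
contact_force: [0.0, 0.4, -0.5]
finger_gap: 0.028
```

```bash
python3 - <<'E'
from h import *
im,W=cloud('wrist'); cv2.imwrite('pics/w1.png',im); np.save('w1.npy',W)
h=cv2.cvtColor(im,cv2.COLOR_BGR2HSV);H,S,V=h[...,0],h[...,1],h[...,2]
m=((H<8)|(H>172))&(S>140)&(V>60)&(W[...,2]>.04)&(W[...,2]<.06)
P=W[m]; print(len(P)); print(cv2.minAreaRect(P[:,:2].astype(np.float32)),np.median(P,0))
v,u=np.nonzero(m); print(u.min(),u.max(),v.min(),v.max())
s=arm.read_state();print(s['time'],s['tool_pos'],s['orientation'],s['finger_gap'])
E
```

```text
844
((0.5597806572914124, 0.19417038559913635), (0.0686657652258873, 0.040216121822595596), 86.11823272705078) [0.54712915 0.19650314 0.0527433 ]
383 421 139 198
1.3 [0.46895539 0.19518774 0.25324915] [-1.57063253e+00  8.55945376e-04 -6.05782096e-02] 0.027838578466367007
```

```bash
python3 - <<'E'
from h import *
im=cv2.imread('pics/w1.png');W=np.load('w1.npy')
h=cv2.cvtColor(im,cv2.COLOR_BGR2HSV);H,S,V=h[...,0],h[...,1],h[...,2]
m=((H<8)|(H>172))&(S>140)&(V>60)&(W[...,2]>.045)&(W[...,2]<.06)
P=W[m]; a=np.radians(-3.8); q=P[:,:2]@np.array([[np.cos(a),-np.sin(a)],[np.sin(a),np.cos(a)]])
print(np.percentile(q[:,0],[1,10,50,90,99]).round(4),np.percentile(q[:,1],[1,50,99]).round(4))
c=abs(q[:,1]-np.median(q[:,1]))<.015; print(np.percentile(q[c,0],[1,10,50,90,99]).round(4),np.median(P[c],0))
z=W[...,2]; T=W[(abs(z-.07)<.005)&(S<60)]; print(len(T), T[:,0].min(),np.percentile(T[:,0],1)) if len(T) else 0
x=float(np.median(P[c,0]))
goal(x,.1955,.12,-3.8);goal(x,.1955,.036,-3.8)
E
```

```text
[0.5258 0.5268 0.533  0.558  0.5652] [0.1986 0.232  0.2641]
[0.5257 0.5263 0.5299 0.5344 0.5358] [0.54434077 0.19580312 0.05320648]
31459 0.5801672402497918 0.5868033623266176
d [1.507 2.664 0.097] w [-0.002  0.055 -0.008] rows>= 3.1
d [1.508 4.344 0.097] w [-0.002  0.055 -0.008] rows>= 4.6
```

View pics/w1.png

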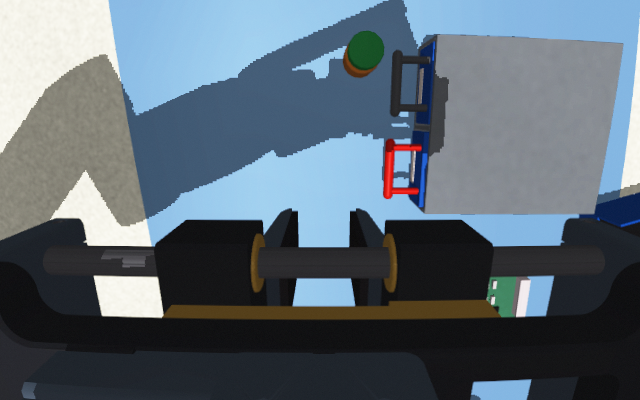

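Handle middle is at pixel (390,168), which gives (0.544, 0.196), with the yaw at about -3.8°. That agrees with the cabinet geometry. I'll pinch it next.

>>> {"method": "carry_out", "body": {"commands": [{"dx":1.5,"dy":1.0,"dz":0.1,"wx":0,"wy":0,"wz":0},{"dx":1.5,"dy":1.5,"dz":0.1,"wx":0,"wy":0,"wz":0},{"dx":1.5,"dy":2.0,"dz":0.1,"wx":0,"wy":0,"wz":0},{"dx":1.5,"dy":2.6,"dz":0.1,"wx":0,"wy":0,"wz":0},{"dx":1.5,"dy":3.2,"dz":0.1,"wx":0,"wy":0,"wz":0},{"dx":1.5,"dy":3.7,"dz":0.1,"wx":0,"wy":0,"wz":0},{"dx":1.5,"dy":4.1,"dz":0.1,"wx":0,"wy":0,"wz":0},{"dx":1.5,"dy":4.4,"dz":0.1,"wx":0,"wy":0,"wz":0},{"dx":1.5,"dy":4.4,"dz":0.1,"wx":0,"wy":0,"wz":0},{"dx":1.5,"dy":4.4,"dz":0.1,"wx":0,"wy":0,"wz":0}], "hand": 28}}

```text
time: 2.3
tool_pos: [0.5447, 0.1956, 0.0337]
orientation: [-1.571, 0.0, -0.061]
contact_force: [0.4, -0.6, 0.5]
finger_gap: 0.0278
```

>>> {"method": "carry_out", "body": {"commands": [{"dx":0,"dy":0,"dz":0,"wx":0,"wy":0,"wz":0},{"dx":0,"dy":0,"dz":0,"wx":0,"wy":0,"wz":0},{"dx":0,"dy":0,"dz":0,"wx":0,"wy":0,"wz":0},{"dx":0,"dy":0,"dz":0,"wx":0,"wy":0,"wz":0}], "hand": 4}}

```text
time: 2.7
tool_pos: [0.5453, 0.1949, 0.0345]
orientation: [-1.57, -0.001, -0.063]
contact_force: [-1.1, 1.7, 5.2]
finger_gap: 0.0098
```

>>> {"method": "carry_out", "body": {"commands": [{"dx":-0.1,"dy":0,"dz":0,"wx":0,"wy":0,"wz":0},{"dx":-0.3,"dy":0,"dz":0,"wx":0,"wy":0,"wz":0},{"dx":-0.5,"dy":0,"dz":0,"wx":0,"wy":0,"wz":0},{"dx":-0.75,"dy":0,"dz":0,"wx":0,"wy":0,"wz":0},{"dx":-1.0,"dy":0,"dz":0,"wx":0,"wy":0,"wz":0},{"dx":-1.25,"dy":0,"dz":0,"wx":0,"wy":0,"wz":0},{"dx":-1.5,"dy":0,"dz":0,"wx":0,"wy":0,"wz":0},{"dx":-1.75,"dy":0,"dz":0,"wx":0,"wy":0,"wz":0},{"dx":-2.0,"dy":0,"dz":0,"wx":0,"wy":0,"wz":0},{"dx":-2.2,"dy":0,"dz":0,"wx":0,"wy":0,"wz":0},{"dx":-2.4,"dy":0,"dz":0,"wx":0,"wy":0,"wz":0},{"dx":-2.6,"dy":0,"dz":0,"wx":0,"wy":0,"wz":0},{"dx":-2.7,"dy":0,"dz":0,"wx":0,"wy":0,"wz":0},{"dx":-2.8,"dy":0,"dz":0,"wx":0,"wy":0,"wz":0},{"dx":-2.85,"dy":0,"dz":0,"wx":0,"wy":0,"wz":0}]}}

```text
time: 4.2
tool_pos: [0.403, 0.2042, 0.0344]
orientation: [-1.569, -0.003, -0.063]
contact_force: [1.4, 2.1, 6.5]
finger_gap: 0.01
```

>>> {"method": "carry_out", "body": {"commands": [{"dx":-0.06,"dy":0,"dz":0,"wx":0,"wy":0,"wz":0},{"dx":-0.12,"dy":0,"dz":0,"wx":0,"wy":0,"wz":0},{"dx":-0.18,"dy":0,"dz":0,"wx":0,"wy":0,"wz":0},{"dx":-0.18,"dy":0,"dz":0,"wx":0,"wy":0,"wz":0}]}}

```text
time: 4.6
tool_pos: [0.3984, 0.2046, 0.0345]
orientation: [-1.568, -0.011, -0.061]
contact_force: [12.5, -3.1, -1.5]
finger_gap: 0.0102
```

>>> {"method": "carry_out", "body": {"commands": [{"dx":0.05,"dy":0,"dz":0,"wx":0,"wy":0,"wz":0},{"dx":0.05,"dy":0,"dz":0,"wx":0,"wy":0,"wz":0},{"dx":0.05,"dy":0,"dz":0,"wx":0,"wy":0,"wz":0},{"dx":0.05,"dy":-0.6,"dz":0,"wx":0,"wy":0,"wz":0},{"dx":0.05,"dy":-1.4,"dz":0,"wx":0,"wy":0,"wz":0},{"dx":0.6,"dy":-2.3,"dz":0,"wx":0,"wy":0,"wz":0},{"dx":1.2,"dy":-3.2,"dz":0,"wx":0,"wy":0,"wz":0},{"dx":1.6,"dy":-4.0,"dz":-0.4,"wx":0,"wy":0,"wz":0},{"dx":1.6,"dy":-4.4,"dz":-0.8,"wx":0,"wy":0,"wz":0},{"dx":1.6,"dy":-4.4,"dz":-0.8,"wx":0,"wy":0,"wz":0},{"dx":1.6,"dy":-4.4,"dz":-0.8,"wx":0,"wy":0,"wz":0}], "hand": 28}}

```text
time: 5.7
tool_pos: [0.47, 0.159, 0.2527]
orientation: [-1.571, 0.002, -0.064]
contact_force: [1.3, 0.3, -0.4]
finger_gap: 0.0279
```

```bash
python3 - <<'E'
from h import *
im,W=cloud('wrist'); cv2.imwrite('pics/w2.png',im); np.save('w2.npy',W)
h=cv2.cvtColor(im,cv2.COLOR_BGR2HSV);H,S,V=h[...,0],h[...,1],h[...,2];z=W[...,2]
m=((H<8)|(H>172))&(S>140)&(V>60)&(z>.045)&(z<.06)
P=W[m]; print('handle',len(P),np.median(P,0))
m=(z>.05)&(z<.065)&(S<70)&(W[...,0]>.42)&(W[...,0]<.63)&(W[...,1]>.14)&(W[...,1]<.26)
m=cv2.morphologyEx(m.astype(np.uint8),cv2.MORPH_OPEN,np.ones((3,3)))>0
P=W[m]; v,u=np.nonzero(m); print('hs',len(P),cv2.minAreaRect(P[:,:2].astype(np.float32)),np.median(P,0),u.min(),u.max(),v.min(),v.max())
E
```

```text
handle 863 [0.4026625  0.20861098 0.05286168]
hs 1473 ((0.5390874743461609, 0.20590174198150635), (0.1100592315196991, 0.09638917446136475), 84.64958190917969) [0.51386291 0.20084516 0.0564734 ] 340 428 77 178
```

View pics/w2.png

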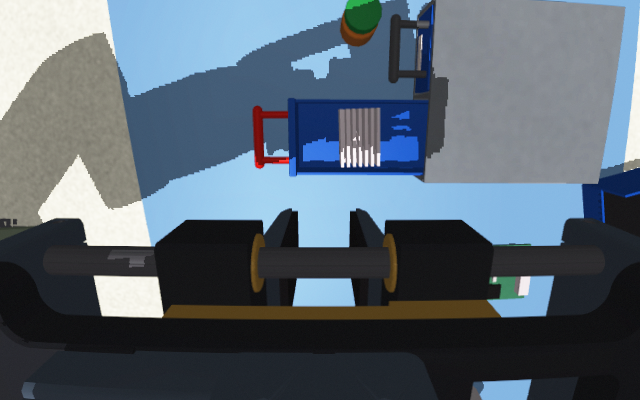

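```bash
python3 - <<'E'
from h import *
im=cv2.imread('pics/w2.png');W=np.load('w2.npy');z=W[...,2]
m=np.zeros(z.shape,bool); m[98:176,330:390]=1
h=cv2.cvtColor(im,cv2.COLOR_BGR2HSV)
m&=(z>.05)&(z<.062)&(h[...,1]<70)
P=W[m]; v,u=np.nonzero(m); r=cv2.minAreaRect(P[:,:2].astype(np.float32)); print(len(P),r,np.median(P,0),u.min(),u.max(),v.min(),v.max())
a=np.radians(r[2]-90); q=P[:,:2]@np.array([[np.cos(a),-np.sin(a)],[np.sin(a),np.cos(a)]]); print(np.percentile(q,[1,99],axis=0))
goal(r[0][0],r[0][1],.12,r[2]-90)
E
```

```text
1443 ((0.5130096673965454, 0.1972545087337494), (0.06339666247367859, 0.04354725778102875), 88.64570617675781) [0.51344217 0.19938454 0.05648191] 340 379 108 166
[[0.48663607 0.17825841]
 [0.52975162 0.24053144]]
d [0.827 2.636 0.815] w [ 0.004 -0.374 -0.032] rows>= 2.9
```

Heatsink top is at u 338–380, v 107–167. It measures 63×43.5 mm at (0.513, 0.197), yaw about -1.4°, and z 0.056 as it should be. The drawer is open, with about 40 mm free in front of the heatsink.

>>> {"method": "carry_out", "body": {"commands": [{"dx":0.83,"dy":0.6,"dz":0.82,"wx":0,"wy":-0.37,"wz":0},{"dx":0.83,"dy":1.2,"dz":0.82,"wx":0,"wy":-0.37,"wz":0},{"dx":0.83,"dy":1.9,"dz":0.82,"wx":0,"wy":-0.37,"wz":0},{"dx":0.83,"dy":2.5,"dz":0.82,"wx":0,"wy":-0.37,"wz":0},{"dx":0.83,"dy":3.1,"dz":0.82,"wx":0,"wy":-0.37,"wz":0},{"dx":0.83,"dy":3.6,"dz":0.82,"wx":0,"wy":-0.37,"wz":0},{"dx":0.83,"dy":4.1,"dz":0.82,"wx":0,"wy":-0.37,"wz":0},{"dx":0.83,"dy":4.4,"dz":0.82,"wx":0,"wy":-0.37,"wz":0},{"dx":0.83,"dy":4.6,"dz":0.82,"wx":0,"wy":-0.37,"wz":0},{"dx":0.83,"dy":4.6,"dz":0.82,"wx":0,"wy":-0.37,"wz":0},{"dx":0.83,"dy":4.6,"dz":0.82,"wx":0,"wy":-0.37,"wz":0}], "hand": 68}}

```text
time: 6.85
tool_pos: [0.5147, 0.1978, 0.0233]
orientation: [-1.571, 0.001, -0.023]
contact_force: [0.2, -0.1, 0.7]
finger_gap: 0.0678
```

>>> {"method": "carry_out", "body": {"commands": [{"dx":0,"dy":0,"dz":0,"wx":0,"wy":0,"wz":0},{"dx":0,"dy":0,"dz":0,"wx":0,"wy":0,"wz":0},{"dx":0,"dy":0,"dz":0,"wx":0,"wy":0,"wz":0},{"dx":0,"dy":0,"dz":0,"wx":0,"wy":0,"wz":0},{"dx":0,"dy":0,"dz":0,"wx":0,"wy":0,"wz":0}], "hand": 36}}

```text
time: 7.35
tool_pos: [0.515, 0.1974, 0.0241]
orientation: [-1.571, -0.0, -0.024]
contact_force: [-1.4, -1.1, 3.7]
finger_gap: 0.0438
```

```bash
python3 -c "
from h import *
goal(.46,.0,.16,-65);goal(.46,.0,.012,-65)"
```

```text
d [-1.004 -2.72  -3.973] w [-3.0000e-03  1.0602e+01  0.0000e+00] rows>= 7.4
d [-1.005  0.24  -3.974] w [-3.0000e-03  1.0602e+01  0.0000e+00] rows>= 7.4
```

>>> {"method": "carry_out", "body": {"commands": [{"dx":0,"dy":-0.4,"dz":0,"wx":0,"wy":0,"wz":0},{"dx":0,"dy":-1.0,"dz":0,"wx":0,"wy":0,"wz":0},{"dx":0,"dy":-1.7,"dz":0,"wx":0,"wy":0,"wz":0},{"dx":0,"dy":-2.4,"dz":0,"wx":0,"wy":0,"wz":0},{"dx":-0.1,"dy":-2.7,"dz":-0.3,"wx":0,"wy":1,"wz":0},{"dx":-0.3,"dy":-2.7,"dz":-0.9,"wx":0,"wy":2.2,"wz":0},{"dx":-0.45,"dy":-2.7,"dz":-1.5,"wx":0,"wy":3.4,"wz":0},{"dx":-0.6,"dy":-2.7,"dz":-2.1,"wx":0,"wy":4.6,"wz":0},{"dx":-0.7,"dy":-2.7,"dz":-2.7,"wx":0,"wy":5.8,"wz":0},{"dx":-0.8,"dy":-2.7,"dz":-3.3,"wx":0,"wy":7.0,"wz":0},{"dx":-0.9,"dy":-2.7,"dz":-3.7,"wx":0,"wy":8.2,"wz":0},{"dx":-1.0,"dy":-2.3,"dz":-4.0,"wx":0,"wy":9.4,"wz":0},{"dx":-1.0,"dy":-1.7,"dz":-4.0,"wx":0,"wy":10.6,"wz":0},{"dx":-1.0,"dy":-1.1,"dz":-4.0,"wx":0,"wy":10.6,"wz":0},{"dx":-1.0,"dy":-0.6,"dz":-4.0,"wx":0,"wy":10.6,"wz":0},{"dx":-1.0,"dy":-0.2,"dz":-4.0,"wx":0,"wy":10.6,"wz":0},{"dx":-1.0,"dy":0.1,"dz":-4.0,"wx":0,"wy":10.6,"wz":0},{"dx":-1.0,"dy":0.2,"dz":-4.0,"wx":0,"wy":10.6,"wz":0},{"dx":-1.0,"dy":0.24,"dz":-4.0,"wx":0,"wy":10.6,"wz":0},{"dx":-1.0,"dy":0.24,"dz":-4.0,"wx":0,"wy":10.6,"wz":0}]}}

```text
time: 9.35
tool_pos: [0.4607, -0.0014, 0.0118]
orientation: [-1.57, -0.0, -1.134]
contact_force: [0.9, 0.3, -1.8]
finger_gap: 0.044
```

>>> {"method": "carry_out", "body": {"commands": [{"dx":0,"dy":0.02,"dz":0,"wx":0,"wy":0,"wz":0},{"dx":0,"dy":0.04,"dz":0,"wx":0,"wy":0,"wz":0},{"dx":0,"dy":0.04,"dz":0,"wx":0,"wy":0,"wz":0}]}}

```text
time: 9.65
tool_pos: [0.4609, -0.0013, 0.0101]
orientation: [-1.569, -0.001, -1.134]
contact_force: [0.2, -0.4, 1.1]
finger_gap: 0.0437
```

>>> {"method": "carry_out", "body": {"commands": [{"dx":0,"dy":0,"dz":0,"wx":0,"wy":0,"wz":0},{"dx":0,"dy":0,"dz":0,"wx":0,"wy":0,"wz":0},{"dx":0,"dy":0,"dz":0,"wx":0,"wy":0,"wz":0},{"dx":0,"dy":-0.3,"dz":0,"wx":0,"wy":0,"wz":0},{"dx":0,"dy":-0.8,"dz":0,"wx":0,"wy":0,"wz":0},{"dx":0,"dy":-1.6,"dz":0,"wx":0,"wy":0,"wz":0},{"dx":0,"dy":-2.5,"dz":0,"wx":0,"wy":0,"wz":0},{"dx":0,"dy":-3.4,"dz":0,"wx":0,"wy":0,"wz":0},{"dx":0,"dy":-4.2,"dz":0,"wx":0,"wy":0,"wz":0},{"dx":0,"dy":-5.0,"dz":0,"wx":0,"wy":0,"wz":0}], "hand": 64}}

```text
time: 10.65
tool_pos: [0.4599, -0.0013, 0.2615]
orientation: [-1.57, -0.0, -1.134]
contact_force: [0.8, 0.2, -0.1]
finger_gap: 0.064
```

```bash
python3 -c "
from h import *
goal(.60,-.31,.28,25)"
```

```text
d [ 6.779 -0.368 -0.072] w [-4.0000e-03 -1.4996e+01  8.0000e-03] rows>= 10.5
```

>>> {"method": "carry_out", "body": {"commands": [{"dx":0.6,"dy":-0.4,"dz":0,"wx":0,"wy":-1.3,"wz":0},{"dx":1.2,"dy":-0.4,"dz":0,"wx":0,"wy":-2.6,"wz":0},{"dx":1.8,"dy":-0.4,"dz":0,"wx":0,"wy":-3.9,"wz":0},{"dx":2.4,"dy":-0.4,"dz":0,"wx":0,"wy":-5.2,"wz":0},{"dx":3.0,"dy":-0.4,"dz":0,"wx":0,"wy":-6.5,"wz":0},{"dx":3.6,"dy":-0.4,"dz":0,"wx":0,"wy":-7.8,"wz":0},{"dx":4.2,"dy":-0.4,"dz":0,"wx":0,"wy":-9.1,"wz":0},{"dx":4.8,"dy":-0.4,"dz":0,"wx":0,"wy":-10.4,"wz":0},{"dx":5.4,"dy":-0.4,"dz":0,"wx":0,"wy":-11.7,"wz":0},{"dx":6.0,"dy":-0.4,"dz":0,"wx":0,"wy":-13.0,"wz":0},{"dx":6.6,"dy":-0.4,"dz":0,"wx":0,"wy":-14.3,"wz":0},{"dx":6.8,"dy":-0.4,"dz":0,"wx":0,"wy":-15,"wz":0},{"dx":6.8,"dy":-0.4,"dz":0,"wx":0,"wy":-15,"wz":0},{"dx":6.8,"dy":-0.4,"dz":0,"wx":0,"wy":-15,"wz":0}]}}

```text
time: 12.05
tool_pos: [0.6038, -0.309, 0.2791]
orientation: [-1.569, 0.0, 0.435]
contact_force: [-0.2, 0.0, 0.6]
finger_gap: 0.0639
```

```bash
python3 - <<'E'
from h import *
im,W=cloud('wrist'); cv2.imwrite('pics/w3.png',im); np.save('w3.npy',W)
h=cv2.cvtColor(im,cv2.COLOR_BGR2HSV);H,S,V=h[...,0],h[...,1],h[...,2];z=W[...,2]
def rect(m,nm):
    P=W[m]; v,u=np.nonzero(m); r=cv2.minAreaRect(P[:,:2].astype(np.float32)); print(nm,len(P),np.round(r[0],4),np.round(r[1],4),round(r[2],2),'z',np.median(P[:,2]).round(4),'px',u.min(),u.max(),v.min(),v.max())
near=(np.hypot(W[...,0]-.58,W[...,1]+.24)<.15)
rect(near&(H>18)&(H<38)&(S>120)&(z>.06),'lugtop')
rect(near&(abs(z-.012)<.004)&(S<70),'plate')
m=(near&(abs(z-.053)<.005)&(S<90)).astype(np.uint8); n,l,st,c=cv2.connectedComponentsWithStats(m)
for i in range(1,n):
    if st[i,4]>40: rect(l==i,'jawtop%d'%i)
E
```

```text
lugtop 5369 [ 0.5862 -0.2513] [0.1087 0.1251] 36.92 z 0.3861 px 176 577 65 319
plate 6574 [ 0.5704 -0.2418] [0.2187 0.1935] 77.72 z 0.0128 px 240 395 19 187
jawtop2 396 [ 0.5774 -0.2562] [0.0474 0.0105] 24.93 z 0.0546 px 302 342 116 125
jawtop3 49 [ 0.6581 -0.2313] [0.0096 0.0354] 17.27 z 0.0532 px 387 399 116 146
jawtop4 509 [ 0.5972 -0.2976] [0.0474 0.0147] 25.29 z 0.0546 px 303 342 153 165
```

View pics/w3.png

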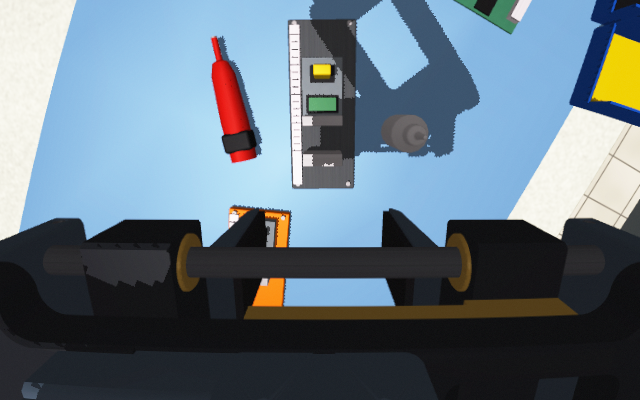

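The picture shows the fixed jaw top at (322,159), the sliding jaw at (322,121), the lug at (321,72), the bottle at (405,133) and the screwdriver at (232,100). The gauge yaw is about 25.1° and the gap about 33 mm, so the jaw must be opened. I'll check the bottle's profile and the lug.

```bash
cat >> h.py <<'E'
GA=25.1; ux=np.array([np.cos(np.radians(GA)),np.sin(np.radians(GA))]); uy=np.array([-ux[1],ux[0]])
FF=np.array([.5972,-.2976])+.0075*uy; GO=FF+.05*uy
def G(x,y): return GO+x*ux+y*uy      # gauge mm->world
def toG(p): return np.array([(p-GO)@ux,(p-GO)@uy])
E
python3 - <<'E'
from h import *
im=cv2.imread('pics/w3.png');W=np.load('w3.npy')
h=cv2.cvtColor(im,cv2.COLOR_BGR2HSV);H,S,V=h[...,0],h[...,1],h[...,2];z=W[...,2]
g=np.stack([(W[...,:2]-GO)@ux,(W[...,:2]-GO)@uy],-1)
print('GO',GO,'lugexp',G(0,-.05+.033+.062))
def st(m,n):
    P=g[m]; print(n,len(P),P.min(0).round(4),P.max(0).round(4),'z',np.percentile(z[m],[5,50,95]).round(4)) if len(P) else print(n,0)
b=np.zeros(z.shape,bool); b[60:85,305:340]=1; st(b&(H>18)&(H<38)&(S>120)&(z>.06)&(z<.08),'lugtop')
b[:]=0;b[92:115,300:345]=1; st(b&(H>45)&(H<90)&(S>40),'green')
b[:]=0;b[105:160,375:435]=1
for a in np.arange(.05,.14,.01): st(b&(abs(z-a)<.005)&(S<70),'bot%.2f'%a)
b[:]=0;b[30:165,205:265]=1; st(b&((H<8)|(H>172)|(V<60))&(z>.012)&(z<.045),'sd')
p=G(0,.045-.026); goal(*p,.15,GA); goal(*p,.045,GA)
E
```

```text
GO [ 0.57280853 -0.24552979] lugexp [ 0.55371956 -0.2047792 ]
lugtop 195 [-0.0102  0.0386] [0.0088 0.049 ] z [0.0637 0.0684 0.0698]
green 415 [nan nan] [nan nan] z [nan nan nan]
bot0.05 54 [ 0.0784 -0.0424] [ 0.0936 -0.0052] z [0.0455 0.05   0.0546]
bot0.06 51 [ 0.0784 -0.0424] [ 0.0937 -0.0052] z [0.0558 0.0599 0.0643]
bot0.07 262 [ 0.0783 -0.046 ] [ 0.121  -0.0051] z [0.0667 0.0726 0.0746]
bot0.08 409 [ 0.0809 -0.0443] [ 0.1175 -0.0073] z [0.0755 0.0792 0.0843]
bot0.09 82 [ 0.0879 -0.0388] [ 0.1039 -0.0137] z [0.0853 0.0886 0.0935]
bot0.10 271 [ 0.0882 -0.0366] [ 0.1098 -0.0154] z [0.0975 0.1021 0.1044]
bot0.11 47 [ 0.0935 -0.0307] [ 0.1041 -0.0214] z [0.1051 0.1078 0.1147]
bot0.12 23 [ 0.0964 -0.0289] [ 0.1004 -0.0236] z [0.117  0.1207 0.1239]
bot0.13 25 [ 0.097  -0.0281] [ 0.1009 -0.0241] z [0.1257 0.1301 0.1316]
sd 2738 [-0.1379 -0.0642] [-0.0888  0.0915] z [0.0206 0.0322 0.0366]
d [-0.029  2.59   1.785] w [-0.008 -0.023 -0.001] rows>= 3.1
d [-0.029  4.69   1.783] w [-0.008 -0.023 -0.001] rows>= 5.0
```

>>> {"method": "carry_out", "body": {"commands": [{"dx":0,"dy":0.6,"dz":0.6,"wx":0,"wy":0,"wz":0},{"dx":0,"dy":1.2,"dz":1.2,"wx":0,"wy":0,"wz":0},{"dx":0,"dy":1.8,"dz":1.8,"wx":0,"wy":0,"wz":0},{"dx":0,"dy":2.4,"dz":1.8,"wx":0,"wy":0,"wz":0},{"dx":0,"dy":2.6,"dz":1.8,"wx":0,"wy":0,"wz":0},{"dx":0,"dy":2.6,"dz":1.8,"wx":0,"wy":0,"wz":0}], "hand": 0}}

```text
time: 12.7
tool_pos: [0.5654, -0.2272, 0.1488]
orientation: [-1.569, 0.001, 0.437]
contact_force: [0.3, -0.1, -0.2]
finger_gap: 0.0189
```

```bash
python3 - <<'E'
from h import *
im=cv2.imread('pics/w3.png');W=np.load('w3.npy')
h=cv2.cvtColor(im,cv2.COLOR_BGR2HSV);H,S,V=h[...,0],h[...,1],h[...,2];z=W[...,2]
b=np.zeros(z.shape,bool);b[95:112,307:338]=1;print(np.nanpercentile(z[b],[5,50,95,99]))
s=arm.read_state(); print(s['tool_pos'],toG(s['tool_pos'][:2]),s['finger_gap']); goal(*G(0,.019),.045,GA)
E
```

```text
[0.02663693 0.02803403 0.0293611  0.03003511]
[ 0.56542249 -0.22718129  0.1488269 ] [0.00109486 0.01974898] 0.01893019744757639
d [-0.019  2.077 -0.018] w [-0.015 -0.012 -0.013] rows>= 2.1
```

>>> {"method": "carry_out", "body": {"commands": [{"dx":0,"dy":0.5,"dz":0,"wx":0,"wy":0,"wz":0},{"dx":0,"dy":1.0,"dz":0,"wx":0,"wy":0,"wz":0},{"dx":0,"dy":1.5,"dz":0,"wx":0,"wy":0,"wz":0},{"dx":0,"dy":1.9,"dz":0,"wx":0,"wy":0,"wz":0},{"dx":0,"dy":2.05,"dz":0,"wx":0,"wy":0,"wz":0},{"dx":0,"dy":2.05,"dz":0,"wx":0,"wy":0,"wz":0},{"dx":0,"dy":2.05,"dz":0.1,"wx":0,"wy":0,"wz":0},{"dx":0,"dy":2.05,"dz":0.2,"wx":0,"wy":0,"wz":0},{"dx":0,"dy":2.05,"dz":0.3,"wx":0,"wy":0,"wz":0},{"dx":0,"dy":2.05,"dz":0.4,"wx":0,"wy":0,"wz":0},{"dx":0,"dy":2.05,"dz":0.5,"wx":0,"wy":0,"wz":0},{"dx":0,"dy":2.05,"dz":0.6,"wx":0,"wy":0,"wz":0},{"dx":0,"dy":2.05,"dz":0.7,"wx":0,"wy":0,"wz":0},{"dx":0,"dy":2.05,"dz":0.75,"wx":0,"wy":0,"wz":0},{"dx":0,"dy":2.05,"dz":0.78,"wx":0,"wy":0,"wz":0},{"dx":0,"dy":2.05,"dz":0.78,"wx":0,"wy":0,"wz":0}], "hand": 0}}

```text
time: 14.3
tool_pos: [0.5492, -0.1922, 0.0468]
orientation: [-1.57, 0.0, 0.437]
contact_force: [0.3, -0.8, 0.7]
finger_gap: 0.0005
```

>>> {"method": "carry_out", "body": {"commands": [{"dx":0,"dy":0,"dz":-0.1,"wx":0,"wy":0,"wz":0},{"dx":0,"dy":-0.5,"dz":-0.1,"wx":0,"wy":0,"wz":0},{"dx":0,"dy":-1.2,"dz":-0.1,"wx":0,"wy":0,"wz":0},{"dx":0,"dy":-2.0,"dz":-0.1,"wx":0,"wy":0,"wz":0},{"dx":0,"dy":-2.8,"dz":-0.6,"wx":0,"wy":0,"wz":0},{"dx":0,"dy":-3.5,"dz":-1.2,"wx":0,"wy":0,"wz":0},{"dx":0,"dy":-4.2,"dz":-1.8,"wx":0,"wy":0,"wz":0},{"dx":0,"dy":-4.6,"dz":-2.4,"wx":0,"wy":0,"wz":0},{"dx":0,"dy":-4.6,"dz":-2.6,"wx":0,"wy":0,"wz":0},{"dx":0,"dy":-4.6,"dz":-2.6,"wx":0,"wy":0,"wz":0},{"dx":0,"dy":-4.6,"dz":-2.6,"wx":0,"wy":0,"wz":0}], "hand": 80}}

```text
time: 15.4
tool_pos: [0.6033, -0.3091, 0.2744]
orientation: [-1.566, 0.003, 0.437]
contact_force: [0.6, -0.6, 0.2]
finger_gap: 0.0794
```

```bash
cat > jaws.py <<'E'
from h import *
import sys
im,W=cloud('wrist'); cv2.imwrite(f'pics/{sys.argv[1]}.png',im); np.save(sys.argv[1]+'.npy',W)
h=cv2.cvtColor(im,cv2.COLOR_BGR2HSV);H,S,V=h[...,0],h[...,1],h[...,2];z=W[...,2]
g=np.stack([(W[...,:2]-GO)@ux,(W[...,:2]-GO)@uy],-1)
m=((abs(z-.0545)<.004)&(S<90)&(abs(g[...,0])<.05)&(abs(g[...,1])<.1)).astype(np.uint8); n,l,st,c=cv2.connectedComponentsWithStats(m)
for i in range(1,n):
    if st[i,4]>40:
        P=W[l==i]; r=cv2.minAreaRect(P[:,:2].astype(np.float32)); print(len(P),'gauge',toG(np.array(r[0])).round(4),np.round(r[1],4),round(r[2],1),g[l==i].min(0).round(4),g[l==i].max(0).round(4),z[l==i].mean().round(4))
m=(H>18)&(H<38)&(S>120)&(z>.06)&(z<.08)&(abs(g[...,0])<.02)
if m.any(): print('lug',np.median(g[m],0),g[m].min(0),g[m].max(0))
E
python3 jaws.py w4; python3 -c "
from h import *
goal(.461,-.001,.15,25);goal(.4800,-.07,.25,25);print(arm.read_state()['tool_pos'])"
```

```text
461 gauge [-0.0009  0.025 ] [0.0472 0.0114] 25.1 [-0.0245  0.0193] [0.0227 0.0307] 0.0547
478 gauge [-0.0003 -0.0575] [0.048  0.0136] 25.1 [-0.0243 -0.0643] [ 0.0237 -0.0507] 0.0546
lug [-0.00122333  0.07998774] [-0.00997199  0.07485407] [0.00847644 0.08654774]
d [0.035 2.526 6.771] w [-0.043  0.01  -0.024] rows>= 7.2
d [-0.21   0.521  5.369] w [-0.043  0.01  -0.024] rows>= 5.4
[ 0.6033396  -0.30882219  0.27479154]
```

>>> {"method": "carry_out", "body": {"commands": [{"dx":0,"dy":0,"dz":0.8,"wx":0,"wy":0,"wz":0},{"dx":0,"dy":0,"dz":1.6,"wx":0,"wy":0,"wz":0},{"dx":0,"dy":0.3,"dz":2.5,"wx":0,"wy":0,"wz":0},{"dx":0,"dy":0.6,"dz":3.4,"wx":0,"wy":0,"wz":0},{"dx":0,"dy":1.0,"dz":4.3,"wx":0,"wy":0,"wz":0},{"dx":0,"dy":1.4,"dz":5.2,"wx":0,"wy":0,"wz":0},{"dx":0.04,"dy":1.9,"dz":6.0,"wx":0,"wy":0,"wz":0},{"dx":0.04,"dy":2.4,"dz":6.5,"wx":0,"wy":0,"wz":0},{"dx":0.04,"dy":2.6,"dz":6.77,"wx":0,"wy":0,"wz":0},{"dx":0.04,"dy":2.6,"dz":6.77,"wx":0,"wy":0,"wz":0},{"dx":0.04,"dy":2.6,"dz":6.77,"wx":0,"wy":0,"wz":0}], "hand": 82}}

```text
time: 16.55
tool_pos: [0.464, -0.003, 0.1477]
orientation: [-1.572, -0.001, 0.437]
contact_force: [0.5, 0.2, -0.2]
finger_gap: 0.0824
```

```bash
python3 -c "
from h import *
goal(.461,-.001,.021,25);print(arm.read_state()['tool_pos'])"
```

```text
d [-0.04   2.534  0.065] w [0.01  0.01  0.012] rows>= 2.5
[ 0.46398029 -0.00303362  0.14770404]
```

>>> {"method": "carry_out", "body": {"commands": [{"dx":-0.04,"dy":0.5,"dz":0.07,"wx":0,"wy":0,"wz":0},{"dx":-0.04,"dy":1.0,"dz":0.07,"wx":0,"wy":0,"wz":0},{"dx":-0.04,"dy":1.5,"dz":0.07,"wx":0,"wy":0,"wz":0},{"dx":-0.04,"dy":2.0,"dz":0.07,"wx":0,"wy":0,"wz":0},{"dx":-0.04,"dy":2.3,"dz":0.07,"wx":0,"wy":0,"wz":0},{"dx":-0.04,"dy":2.5,"dz":0.07,"wx":0,"wy":0,"wz":0},{"dx":-0.04,"dy":2.53,"dz":0.07,"wx":0,"wy":0,"wz":0},{"dx":-0.04,"dy":2.53,"dz":0.07,"wx":0,"wy":0,"wz":0}], "hand": 82}}

```text
time: 17.35
tool_pos: [0.4609, -0.0009, 0.0211]
orientation: [-1.571, -0.001, 0.436]
contact_force: [-0.8, 0.3, -0.3]
finger_gap: 0.0821
```

>>> {"method": "carry_out", "body": {"commands": [{"dx":0,"dy":0,"dz":0,"wx":0,"wy":0,"wz":0},{"dx":0,"dy":0,"dz":0,"wx":0,"wy":0,"wz":0},{"dx":0,"dy":0,"dz":0,"wx":0,"wy":0,"wz":0},{"dx":0,"dy":0,"dz":0,"wx":0,"wy":0,"wz":0},{"dx":0,"dy":0,"dz":0,"wx":0,"wy":0,"wz":0}], "hand": 56}}

```text
time: 17.85
tool_pos: [0.4606, -0.0004, 0.0212]
orientation: [-1.572, -0.002, 0.437]
contact_force: [0.8, -0.8, 5.2]
finger_gap: 0.0633
```

```bash
python3 -c "
from h import *
goal(*G(-.003,-.017),.17,25.1);print(arm.read_state()['tool_pos'])"
```

```text
d [-0.095 -2.971 -5.734] w [ 0.007 -0.012  0.016] rows>= 6.5
[ 4.60615554e-01 -4.12361170e-04  2.12358516e-02]
```

>>> {"method": "carry_out", "body": {"commands": [{"dx":0,"dy":-0.4,"dz":0,"wx":0,"wy":0,"wz":0},{"dx":0,"dy":-1.0,"dz":0,"wx":0,"wy":0,"wz":0},{"dx":0,"dy":-1.8,"dz":0,"wx":0,"wy":0,"wz":0},{"dx":0,"dy":-2.5,"dz":-0.3,"wx":0,"wy":0,"wz":0},{"dx":-0.1,"dy":-3.0,"dz":-1.0,"wx":0,"wy":0,"wz":0},{"dx":-0.1,"dy":-3.0,"dz":-1.8,"wx":0,"wy":0,"wz":0},{"dx":-0.1,"dy":-3.0,"dz":-2.6,"wx":0,"wy":0,"wz":0},{"dx":-0.1,"dy":-3.0,"dz":-3.4,"wx":0,"wy":0,"wz":0},{"dx":-0.1,"dy":-3.0,"dz":-4.2,"wx":0,"wy":0,"wz":0},{"dx":-0.1,"dy":-3.0,"dz":-4.9,"wx":0,"wy":0,"wz":0},{"dx":-0.1,"dy":-3.0,"dz":-5.4,"wx":0,"wy":0,"wz":0},{"dx":-0.1,"dy":-3.0,"dz":-5.65,"wx":0,"wy":0,"wz":0},{"dx":-0.1,"dy":-3.0,"dz":-5.73,"wx":0,"wy":0,"wz":0},{"dx":-0.1,"dy":-3.0,"dz":-5.73,"wx":0,"wy":0,"wz":0},{"dx":-0.1,"dy":-3.0,"dz":-5.73,"wx":0,"wy":0,"wz":0}]}}

```text
time: 19.35
tool_pos: [0.5759, -0.2608, 0.1704]
orientation: [-1.569, 0.0, 0.438]
contact_force: [0.8, 0.1, -2.3]
finger_gap: 0.0636
```

```bash
python3 -c "
from h import *
s=arm.read_state();print(s['tool_pos'],toG(s['tool_pos'][:2]),np.degrees(s['orientation']),s['contact_force'])
goal(*G(-.003,-.017),.036,25.1)"
```

```text
[ 0.57592803 -0.26084827  0.17042058] [-0.00367317 -0.01519522] [-8.99243465e+01  2.27557936e-02  2.50730512e+01] [ 0.8180058   0.06674716 -2.27609455]
d [ 0.015  2.688 -0.04 ] w [-0.013 -0.004 -0.004] rows>= 2.7
```

Position and yaw are good: gauge x is -3.7 mm, y is -15 mm, and the jaw gap runs from -50 to +19. I'll lower it.

>>> {"method": "carry_out", "body": {"commands": [{"dx":0.03,"dy":0.5,"dz":-0.02,"wx":0,"wy":0,"wz":0},{"dx":0.03,"dy":0.9,"dz":-0.02,"wx":0,"wy":0,"wz":0},{"dx":0.03,"dy":1.3,"dz":-0.02,"wx":0,"wy":0,"wz":0},{"dx":0.03,"dy":1.6,"dz":-0.02,"wx":0,"wy":0,"wz":0},{"dx":0.03,"dy":1.9,"dz":-0.02,"wx":0,"wy":0,"wz":0},{"dx":0.03,"dy":2.2,"dz":-0.02,"wx":0,"wy":0,"wz":0},{"dx":0.03,"dy":2.45,"dz":-0.02,"wx":0,"wy":0,"wz":0},{"dx":0.03,"dy":2.6,"dz":-0.02,"wx":0,"wy":0,"wz":0},{"dx":0.03,"dy":2.68,"dz":-0.02,"wx":0,"wy":0,"wz":0},{"dx":0.03,"dy":2.72,"dz":-0.02,"wx":0,"wy":0,"wz":0},{"dx":0.03,"dy":2.74,"dz":-0.02,"wx":0,"wy":0,"wz":0},{"dx":0.03,"dy":2.74,"dz":-0.02,"wx":0,"wy":0,"wz":0}]}}

```text
time: 20.55
tool_pos: [0.5786, -0.2626, 0.0339]
orientation: [-1.571, -0.001, 0.437]
contact_force: [-0.5, 0.6, -3.0]
finger_gap: 0.0638
```

>>> {"method": "carry_out", "body": {"commands": [{"dx":0,"dy":0.02,"dz":0,"wx":0,"wy":0,"wz":0},{"dx":0,"dy":0.03,"dz":0,"wx":0,"wy":0,"wz":0},{"dx":0,"dy":0.03,"dz":0,"wx":0,"wy":0,"wz":0}]}}

```text
time: 20.85
tool_pos: [0.5787, -0.2627, 0.0333]
orientation: [-1.572, -0.001, 0.437]
contact_force: [-3.2, 1.0, 5.2]
finger_gap: 0.0641
```

>>> {"method": "carry_out", "body": {"commands": [{"dx":0,"dy":0,"dz":0,"wx":0,"wy":0,"wz":0},{"dx":0,"dy":0,"dz":0,"wx":0,"wy":0,"wz":0},{"dx":0,"dy":0,"dz":0,"wx":0,"wy":0,"wz":0},{"dx":0,"dy":-0.2,"dz":0,"wx":0,"wy":0,"wz":0},{"dx":0,"dy":-0.6,"dz":0,"wx":0,"wy":0,"wz":0},{"dx":0,"dy":-1.2,"dz":0,"wx":0,"wy":0,"wz":0},{"dx":0,"dy":-2.0,"dz":0,"wx":0,"wy":0,"wz":0},{"dx":0,"dy":-2.8,"dz":-0.3,"wx":0,"wy":0,"wz":0},{"dx":0,"dy":-3.6,"dz":-0.7,"wx":0,"wy":0,"wz":0},{"dx":0,"dy":-4.4,"dz":-1.0,"wx":0,"wy":0,"wz":0},{"dx":0,"dy":-4.8,"dz":-1.1,"wx":0,"wy":0,"wz":0},{"dx":0,"dy":-4.8,"dz":-1.1,"wx":0,"wy":0,"wz":0}], "hand": 73}}

```text
time: 22.05
tool_pos: [0.603, -0.3137, 0.2764]
orientation: [-1.578, -0.005, 0.436]
contact_force: [-0.2, -1.7, -0.2]
finger_gap: 0.0731
```

```bash
python3 jaws.py w5; python3 -c "
from h import *
goal(*G(0,.108),.2,25.1);print(arm.read_state()['tool_pos'])"
```

```text
461 gauge [-0.0006  0.025 ] [0.0483 0.0113] 24.9 [-0.0248  0.0193] [0.0235 0.0307] 0.0547
220 gauge [-0.0017 -0.0001] [0.063  0.0034] 25.0 [-0.0332 -0.0018] [0.0298 0.0017] 0.0545
197 gauge [-0.0019 -0.0069] [0.0632 0.0034] 25.1 [-0.0335 -0.0087] [ 0.0297 -0.0052] 0.0549
179 gauge [-0.0019 -0.0138] [0.0632 0.0035] 25.0 [-0.0335 -0.0155] [ 0.0297 -0.012 ] 0.0546
162 gauge [-0.002  -0.0189] [0.0634 0.0024] 25.0 [-0.0337 -0.0202] [ 0.0297 -0.0177] 0.0546
164 gauge [-0.0019 -0.0259] [0.0637 0.0025] 25.0 [-0.0337 -0.0271] [ 0.0299 -0.0246] 0.0546
164 gauge [-0.002  -0.0328] [0.064  0.0026] 25.1 [-0.034  -0.0341] [ 0.03   -0.0316] 0.0547
162 gauge [-0.0013 -0.04  ] [0.063  0.0026] 25.0 [-0.0328 -0.0413] [ 0.0302 -0.0386] 0.0547
518 gauge [-0.0002 -0.0578] [0.047  0.0148] 24.9 [-0.0237 -0.0652] [ 0.0233 -0.0504] 0.0546
lug [-0.0005947   0.07952742] [-0.01033163  0.07396892] [0.00924798 0.08614773]
d [0.033 1.462 3.626] w [ 0.022 -0.017  0.019] rows>= 3.9
[ 0.60190703 -0.3126296   0.27349393]
```

View pics/w5.png

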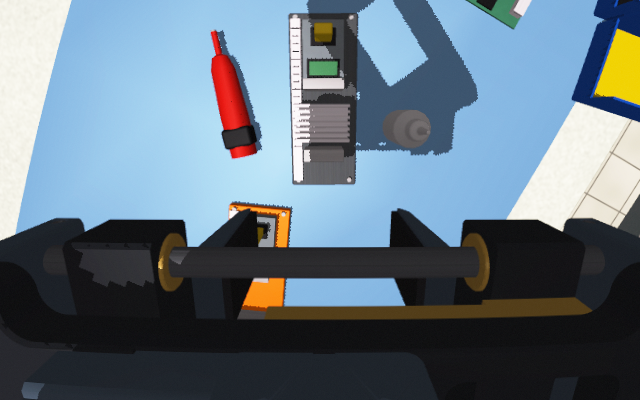

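The heatsink shows at (323,122), flat with every fin top at 0.0546 m. It is centred to -1.8 mm along the jaws, and its yaw matches. I'll move behind the lug with the fingers shut.

>>> {"method": "carry_out", "body": {"commands": [{"dx":0.03,"dy":0,"dz":0.7,"wx":0,"wy":0,"wz":0},{"dx":0.03,"dy":0.2,"dz":1.4,"wx":0,"wy":0,"wz":0},{"dx":0.03,"dy":0.6,"dz":2.1,"wx":0,"wy":0,"wz":0},{"dx":0.03,"dy":1.0,"dz":2.8,"wx":0,"wy":0,"wz":0},{"dx":0.03,"dy":1.4,"dz":3.4,"wx":0,"wy":0,"wz":0},{"dx":0.03,"dy":1.46,"dz":3.72,"wx":0,"wy":0,"wz":0},{"dx":0.03,"dy":1.46,"dz":3.72,"wx":0,"wy":0,"wz":0},{"dx":0.03,"dy":1.46,"dz":3.72,"wx":0,"wy":0,"wz":0}], "hand": 0}}

```text
time: 22.9
tool_pos: [0.5252, -0.1437, 0.1996]
orientation: [-1.572, -0.001, 0.437]
contact_force: [-0.4, -0.8, -0.3]
finger_gap: 0.012
```

```bash
python3 -c "
from h import *
s=arm.read_state();print(s['tool_pos'],toG(s['tool_pos'][:2]),s['finger_gap'])
goal(*G(0,.113),.045,25.1)"
```

```text
[ 0.52515832 -0.14369557  0.19961923] [4.74750799e-05 1.12431090e-01] 0.012044752398384859
d [-0.004  3.092  0.017] w [ 0.016 -0.007  0.01 ] rows>= 3.1
```

>>> {"method": "carry_out", "body": {"commands": [{"dx":0,"dy":0.6,"dz":0,"wx":0,"wy":0,"wz":0},{"dx":0,"dy":1.2,"dz":0,"wx":0,"wy":0,"wz":0},{"dx":0,"dy":1.8,"dz":0,"wx":0,"wy":0,"wz":0},{"dx":0,"dy":2.4,"dz":0,"wx":0,"wy":0,"wz":0},{"dx":0,"dy":2.9,"dz":0,"wx":0,"wy":0,"wz":0},{"dx":0,"dy":3.09,"dz":0,"wx":0,"wy":0,"wz":0},{"dx":0,"dy":3.09,"dz":0,"wx":0,"wy":0,"wz":0},{"dx":0,"dy":3.09,"dz":-0.1,"wx":0,"wy":0,"wz":0},{"dx":0,"dy":3.09,"dz":-0.17,"wx":0,"wy":0,"wz":0},{"dx":0,"dy":3.09,"dz":-0.23,"wx":0,"wy":0,"wz":0},{"dx":0,"dy":3.09,"dz":-0.29,"wx":0,"wy":0,"wz":0},{"dx":0,"dy":3.09,"dz":-0.35,"wx":0,"wy":0,"wz":0},{"dx":0,"dy":3.09,"dz":-0.4,"wx":0,"wy":0,"wz":0},{"dx":0,"dy":3.09,"dz":-0.45,"wx":0,"wy":0,"wz":0},{"dx":0,"dy":3.09,"dz":-0.5,"wx":0,"wy":0,"wz":0},{"dx":0,"dy":3.09,"dz":-0.54,"wx":0,"wy":0,"wz":0},{"dx":0,"dy":3.09,"dz":-0.58,"wx":0,"wy":0,"wz":0},{"dx":0,"dy":3.09,"dz":-0.62,"wx":0,"wy":0,"wz":0},{"dx":0,"dy":3.09,"dz":-0.66,"wx":0,"wy":0,"wz":0},{"dx":0,"dy":3.09,"dz":-0.66,"wx":0,"wy":0,"wz":0}]}}

```text
time: 24.9
tool_pos: [0.5382, -0.1731, 0.0445]
orientation: [-1.571, 0.0, 0.437]
contact_force: [-1.5, 4.0, 2.4]
finger_gap: 0.0001
```

>>> {"method": "carry_out", "body": {"commands": [{"dx":0,"dy":0,"dz":-0.03,"wx":0,"wy":0,"wz":0},{"dx":0,"dy":0,"dz":-0.06,"wx":0,"wy":0,"wz":0},{"dx":0,"dy":0,"dz":-0.09,"wx":0,"wy":0,"wz":0},{"dx":0,"dy":0,"dz":-0.09,"wx":0,"wy":0,"wz":0},{"dx":0,"dy":0,"dz":-0.09,"wx":0,"wy":0,"wz":0}]}}

```text
time: 25.4
tool_pos: [0.5401, -0.1771, 0.0445]
orientation: [-1.571, -0.0, 0.437]
contact_force: [-0.6, 4.0, 1.8]
finger_gap: 0.0005
```

```bash
python3 -c "
from h import *
s=arm.read_state();print(s['tool_pos'],toG(s['tool_pos'][:2]),np.array(s['contact_force'])[:2]@uy)"
```

```text
[ 0.54010724 -0.17710623  0.04447441] [-0.00058804  0.07583412] 3.8907282578111473
```

>>> {"method": "carry_out", "body": {"commands": [{"dx":0,"dy":0,"dz":-0.03,"wx":0,"wy":0,"wz":0},{"dx":0,"dy":0,"dz":-0.06,"wx":0,"wy":0,"wz":0},{"dx":0,"dy":0,"dz":-0.08,"wx":0,"wy":0,"wz":0},{"dx":0,"dy":0,"dz":-0.08,"wx":0,"wy":0,"wz":0},{"dx":0,"dy":0,"dz":-0.08,"wx":0,"wy":0,"wz":0}]}}

```text
time: 25.9
tool_pos: [0.5414, -0.1798, 0.0445]
orientation: [-1.569, 0.0, 0.436]
contact_force: [-1.3, 7.3, 3.3]
finger_gap: 0.0004
```

>>> {"method": "carry_out", "body": {"commands": [{"dx":0,"dy":0,"dz":-0.03,"wx":0,"wy":0,"wz":0},{"dx":0,"dy":0,"dz":-0.06,"wx":0,"wy":0,"wz":0},{"dx":0,"dy":0,"dz":-0.06,"wx":0,"wy":0,"wz":0},{"dx":0,"dy":0,"dz":-0.06,"wx":0,"wy":0,"wz":0}]}}

```text
time: 26.3
tool_pos: [0.5423, -0.1819, 0.0445]
orientation: [-1.567, 0.0, 0.436]
contact_force: [-2.8, 9.0, 4.6]
finger_gap: 0.0006
```

```bash
python3 -c "
from h import *
s=arm.read_state();print(s['tool_pos'],toG(s['tool_pos'][:2]),np.array(s['contact_force'])[:2]@uy)"
```

```text
[ 0.54230803 -0.18186799  0.04452601] [-0.00061501  0.07058844] 9.34427918430274
```

>>> {"method": "carry_out", "body": {"commands": [{"dx":0,"dy":0,"dz":0.06,"wx":0,"wy":0,"wz":0},{"dx":0,"dy":0,"dz":0.12,"wx":0,"wy":0,"wz":0},{"dx":0,"dy":0,"dz":0.2,"wx":0,"wy":0,"wz":0},{"dx":0,"dy":0,"dz":0.4,"wx":0,"wy":0,"wz":0},{"dx":0,"dy":0,"dz":0.5,"wx":0,"wy":0,"wz":0},{"dx":0,"dy":-0.5,"dz":0.5,"wx":0,"wy":0,"wz":0},{"dx":0,"dy":-1.2,"dz":0.5,"wx":0,"wy":0,"wz":0},{"dx":0,"dy":-2.0,"dz":0.5,"wx":0,"wy":0,"wz":0},{"dx":0,"dy":-2.9,"dz":0.3,"wx":0,"wy":0,"wz":0},{"dx":0,"dy":-3.7,"dz":-0.3,"wx":0,"wy":0,"wz":0},{"dx":0,"dy":-4.4,"dz":-1.1,"wx":0,"wy":0,"wz":0},{"dx":0,"dy":-4.7,"dz":-1.9,"wx":0,"wy":0,"wz":0},{"dx":0,"dy":-4.7,"dz":-2.6,"wx":0,"wy":0,"wz":0},{"dx":0,"dy":-4.7,"dz":-2.9,"wx":0,"wy":0,"wz":0},{"dx":0,"dy":-4.7,"dz":-2.9,"wx":0,"wy":0,"wz":0},{"dx":0,"dy":-4.7,"dz":-2.9,"wx":0,"wy":0,"wz":0}]}}

```text
time: 27.9
tool_pos: [0.604, -0.3145, 0.2789]
orientation: [-1.57, 0.001, 0.436]
contact_force: [-0.1, -0.2, -0.0]
finger_gap: 0.0005
```

```bash
python3 jaws.py w6; python3 - <<'E'
from h import *
im,W=cloud('scene'); cv2.imwrite('pics/scene1.png',im)
w=cv2.imread('pics/w6.png'); a=cv2.resize(w[60:220,210:450],(450,300),interpolation=cv2.INTER_CUBIC)
b=im[140:300,100:540]; cv2.imwrite('pics/fin.png',np.vstack([np.pad(a,((0,0),(0,350),(0,0))),cv2.resize(b,(800,290))]))
h=cv2.cvtColor(im,cv2.COLOR_BGR2HSV);H,S=h[...,0],h[...,1]
m=((H<8)|(H>172))&(S>140)&(W[...,2]>.04)&(W[...,2]<.06)&(W[...,1]>.1)&(W[...,0]>.35)&(W[...,0]<.6)
print('handle',np.median(W[m],0),m.sum())
s=arm.read_state();print(s['time'],s['contact_force'])
E
```

```text
615 gauge [-0.0015 -0.0029] [0.0638 0.0149] 25.0 [-0.0334 -0.0104] [0.0304 0.0046] 0.0549
117 gauge [-0.0015 -0.0152] [0.0639 0.0029] 26.1 [-0.0334 -0.0172] [ 0.0305 -0.0138] 0.0546
171 gauge [-0.0021 -0.0214] [0.0629 0.0035] 25.2 [-0.0335 -0.0231] [ 0.0294 -0.0196] 0.0544
162 gauge [-0.0021 -0.0277] [0.0631 0.0025] 25.1 [-0.0337 -0.029 ] [ 0.0294 -0.0265] 0.0546
162 gauge [-0.0021 -0.0348] [0.0633 0.0026] 25.1 [-0.0338 -0.0361] [ 0.0295 -0.0335] 0.0546
159 gauge [-0.0015 -0.042 ] [0.0624 0.0027] 25.0 [-0.0327 -0.0433] [ 0.0297 -0.0406] 0.0546
668 gauge [-0.0016 -0.0559] [0.0628 0.0182] 25.2 [-0.033  -0.0649] [ 0.0297 -0.0467] 0.0545
lug [-0.00024566  0.05417418] [-0.01028881  0.04860425] [0.00862117 0.06079399]
handle [0.40662355 0.20774666 0.05052298] 81
28.0 [0.24435111 0.33543726 0.39320085]
```

View pics/fin.png

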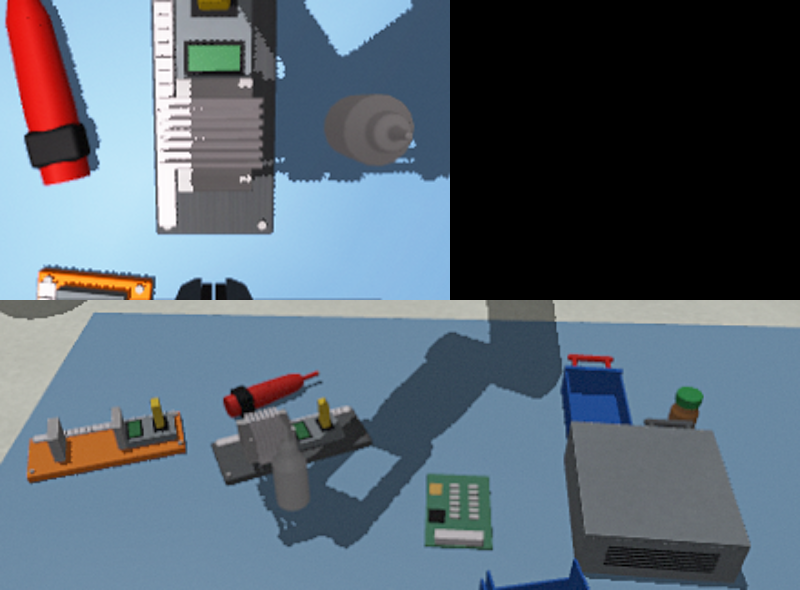

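The last view shows the heatsink held between both jaws. The lug is at y = 54 mm, against 54.7 mm expected for a part 44 mm wide. The drawer is open, and the bottle, jar, screwdriver and board still look in place. I'll hand the job in.

```bash
python3 -c "
from h import *
print(arm.finish_job())"
```

```text
the job is handed in; nothing more can be done
None
```

The job is done and handed in at about 28 s of the 72 s allowed, with the gripper well clear of everything. No verdict came back.

- **Drawer:** I pulled it about 147 mm to its stop, where the force rose to 12.5 N, and left it open. By the cameras its handle moved about 144 mm; the drawer seems to have started about 3–5 mm open, which would account for the difference from 150 mm.
- **Heatsink:** I lifted it out across its width, set it upright on the bench and let go. I then took it again by its two ends.
- **Caliper:** The gap was about 33 mm, so I first opened it to about 69 mm by the lug. I laid the heatsink in, then pushed the lug until the force rose to about 9 N. Less about 2 N of friction, that is about 7 N on the part. Then I backed off.

**Last checks:**
- The heatsink lies flat: its top is at 54.6 mm, where 54 mm was expected.
- It is within 2 mm of the jaws' centre and parallel to them.
- The lug, back at rest, is at 54.2 mm, against 54.7 mm expected for a 44 mm part, so the jaws are closed on it.
- The bottle, jar, screwdriver, board and orange gauge look undisturbed in the last picture; I did not measure them again.

One move call was refused at the start because it left out some keys, and nothing moved. I viewed 8 pictures in all; one was wasted because of that refusal.

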